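# Slide a swollen pack off a lane tray and lay it in the quarantine pan

## Task

One swollen phone pack, the large bulged green one, still lies in a lane of the sorting tray. Slide it along its lane until about a third of its length hangs over the tray's open front edge, then take it by its two long sides, lift it clear and lay it flat on the floor of the steel quarantine pan, beside the swollen pack that is already there and lined up with it. Keep it level and do not drop it, and leave everything else where it is.

Things in the scene. Friction and masses are not known exactly. Their poses are not given: they have to be found in the camera images.
- pack_mid (a point): the swollen pack to be moved: a thin green slab 112 mm long (x) by 60 mm wide (y), 6 mm thick at its edges, its upper face bulged to 13 mm in the middle; a black strip along its +x short end; 75 g, give or take 30 %. It lies flat in one of the tray's three lanes, lengthwise, -x end toward the open front. The point is its centre, 3 mm above its underside
- tray_edge (a point): the sorting tray, a fixed stainless steel deck 220 mm deep (x) by 232 mm wide (y), 4 mm thick, 60 mm above the cart top, open at its front. The point is the middle of the open front edge, on the deck's upper face; x points into the tray (away from the robot, along the lanes), y to the left along the edge, z up. In front of the edge it is free down to the cart top
- tray_lanes (a point): the middle of the same deck's upper face, 110 mm behind the front edge, same axes. Three lanes run along x, centre lines at y = -76, 0 and +76 mm, 73 mm clear, between guides 3 mm thick and 16 to 18 mm high that begin 15 to 20 mm behind the front edge; a 22 mm high wall closes the back, 107 mm behind this point. The legs begin 50 mm behind the front edge
- pan_floor (a point): the quarantine pan: a fixed shallow bright metal pan, inside 184 mm (x) by 264 mm (y), walls 3 mm thick and 28 mm high over the cart top. The point is the middle of its inner floor (3 mm above the cart top); x points away from the robot, y to the left, z up
- first_mid (a point): the swollen pack that is already in the pan, the same kind as the one to be moved, same axes (x along its length); it lies flat on the right (-y) part of the pan's floor, so that the left part is free. The point is its centre, 3 mm above its underside
- sound_mid (a point): a flat green pack without bulge, 90 x 50 x 5 mm, in another lane of the tray; to be left alone. The point is its centre
- camera_mid (a point): a squat aluminium camera battery, 58 x 42 x 24 mm, in the third lane of the tray; to be left alone. The point is its centre
- fuse_holder: a beige ceramic fuse holder, 100 mm long (x) by 36 mm wide, 33 mm high, on the cart top behind the tray and the pan; to be left alone. Origin at the centre of its underside
- mallet: a black rubber mallet with a wooden handle, 294 mm long (x, head at +x), lying at the left side of the cart top, 58 mm high; to be left alone. Origin on its underside, 100 mm from the middle of its head
There are look-alikes about, which are no part of the job. What is shaped like the part that bears pack_mid but orange or yellow is not meant.

How it is judged:
By the outcome, as a careful person would: the job done as asked, in the order asked, and still so for the second after the job is handed in, with the robot touching nothing.
It also fails if it takes over 51 s, if anything falls off the work surface, if the arm or the gripper's body presses on something with over 40 N, if the wrist force passes 120 N, or if a joint passes its speed limit or range.

## Robot

A 7-joint arm with a two-finger parallel gripper is mounted at the origin on the work surface. World frame = base frame: x ahead of the robot, y to its left, z up, the work surface at z = 0. Lengths are in m, angles in rad, forces in N, time in s.
With the tool pointing down it reaches from about 0.35 to 0.9 m from the base axis. Payload 7.2 kg.
Tool frame: the origin (TCP) lies midway between the tips of the shut fingers; the grasp point (between the pads) lies 19 mm behind it; z points along the fingers, y is the direction in which the jaws open and shut (so a half turn about z gives the same grasp; the last joint's range is limited). The gripper opens to 88 mm and grips with 3 to 60 N. Pads are 20 mm wide; open, the fingers measure 115 mm over their backs; the gripper's body (75 mm by 178 mm) begins 61 mm behind the grasp point.
Start: joints at [1.103, 0.411, -0.013, 1.596, 0.006, 1.134, -0.082], TCP at [0.243, -0.576, 0.223] pointing down, gripper open.
Joint ranges: [-2.95, 2.95], [-0.29, 1.99], [-1.47, 1.44], [0.14, 2.54], [-1.03, 4.17], [0.13, 1.85], [-2.86, 2.86]. Speed limits (rad/s): [2.39, 2.39, 3.01, 3.01, 3.14, 3.14, 3.14].

## Interface

Orientations are given as a unit quaternion [x, y, z, w].
In Python, from plant import env gives the robot as it stands.
- The arm moves only by the tool jog_arm, never from a script. Its argument "series" is a list of rows, each a list of 7 numbers: the shift along the world's x, y, z in cm, then the turn, a rotation vector about the world's x, y, z in rad, then the finger opening in cm, from 0 to 8.78. A call has 1 to 12 rows; each row is the pose to reach, as a shift and turn from the pose commanded when the call began; what a row does not reach only later rows make up. A row lasts 1/8 s, in which the tool goes at most 62.5 mm and 10.7 degrees, less where a joint would pass 70% of its speed; a pose out of reach is approached as far as the arm can. A call with a gripper value outside its range is refused whole. The fingers move at their own pace and stop on an object; "newtons" is the grip in N (left out, the last holds). Time passes only in rows, so rows that repeat a pose let the fingers close. It gives the time, the measured TCP pose, the force and the opening at its end, in the units of the state.
- env.sense(): the state, without advancing time (a new reading comes with each control period).
- env.camera(name): name is "side" or "top" or "wrist"; returns a dict with "color" (384x512x3 uint8, red, green, blue), "z_map" (384x512 float32, m along the optical axis (not along the pixel's ray), 0 where there is no reading), "mtx" (3x3 intrinsics, pixels), "R" (3x3) and "t" (3): a world point X has camera coordinates R X + t. Camera axes: x right, y down, z forward; pixel columns grow to the right and rows downward; lengths in m; the calibration is good to about 2 mm. A picture is of the moment at which its call begins.
- env.sign_off(): hands the job in, once; it reports no verdict.
Trained networks look in a picture, given as the dict that the camera call returned (one of the last four; its "shot" number tells which), for a name from the list of things; names that differ only in an ending like _2 or _b are one class to them, and where a whole thing is asked for, a point or a joint stands for the part that bears it (a point fixed in the world has none). Each returns a list of dicts, best first, with "confidence" (0 to 1); they miss things now and then, are a little off and sometimes report something else, mostly with a low value. They report only what shows in the picture. A call takes as long as a camera call. They do not tell look-alikes from the thing itself.
- env.look_for(picture, label): "position" ([x, y, z] in m, in the coordinates of the camera as it stood for that picture, good to about 4 mm: the middle of the surface that is visible of it).
- env.regions_of(picture, label): "mask" (384x512 bool, what is visible of it).
The state is a dict: "time": time; "joint_pos": joint angles; "joint_velocities": joint speeds; "effort": joint torques, N m; "position": TCP position; "tcp_rot": TCP orientation; "force": force on the tool from outside, world axes, zero at the start; "wrist_torque": the same for the moment, N m; "width": finger opening in m.
Only numpy, scipy, OpenCV 4.12 (cv2) and the standard library are available. Lean on these libraries where they do the work, as an engineer would, in place of code of your own. Each camera call takes 0.05 s, during which the arm holds its last target.

## Working session

There is one attempt and no reset: what is moved stays moved. The work goes in short steps, Python scripts to look and compute and a tool call to move; the robot and the scene stay as the last step left them, time stands still between calls to the robot, and variables do not carry over. Pictures are saved under pics/ and viewed, and the job is handed in when it is done.

Besides the shell and the picture viewer there is one more tool, called after ">>>" as name(argument=value, ...) on one line, values as JSON. jog_arm: Moves the arm, as the interface text tells. Its arguments: {"type":"object","properties":{"series":{"type":"array","items":{"type":"array","items":{"type":"number"}}},"newtons":{"type":"number"}},"required":["series"]}

```bash
ls; mkdir -p pics; cat > h.py <<'E'
import numpy as np, cv2
from plant import env
def save(n,im): cv2.imwrite('pics/'+n+'.png', cv2.cvtColor(im,cv2.COLOR_RGB2BGR))
def w(p,X): return np.array(p['R']).T@(np.array(X)-np.array(p['t']).ravel())
def cloud(p):
    z=p['z_map']; K=p['mtx']; v,u=np.mgrid[:384,:512]
    c=np.stack([(u-K[0,2])/K[0,0]*z,(v-K[1,2])/K[1,1]*z,z],-1)
    return (c-np.array(p['t']).ravel())@np.array(p['R'])
def proj(p,X):
    c=np.array(p['R'])@np.array(X)+np.array(p['t']).ravel(); q=p['mtx']@c; return q[:2]/q[2]
E
python3 - <<'E'
from h import *
s=env.sense(); print(s)
for n in ['top','side']:
    p=env.camera(n); save(n+'0',p['color']); print(n,w(p,[0,0,0]))
    C=cloud(p); np.save(n+'0C.npy',C); np.save(n+'0I.npy',p['color'])
    for l in ['pack_mid','tray_edge','tray_lanes','pan_floor','first_mid','sound_mid','camera_mid','fuse_holder','mallet']:
        for d in env.look_for(p,l)[:3]:
            X=w(p,d['position']); print(l,round(d['confidence'],2),X.round(4),proj(p,X).round(0))
E
```

```text
pics
{'time': 0.0, 'joint_pos': array([ 1.10279535,  0.41188469, -0.01272018,  1.59702114,  0.00561926,
        1.13427573, -0.08217161]), 'joint_velocities': array([-0.00093401,  0.00064445, -0.00038812, -0.00026796, -0.0006362 ,
        0.00059833, -0.00107203]), 'effort': array([-1.46466151e-03, -5.87966537e+01,  6.41105007e-01, -2.91077882e+01,
       -5.38801134e-02,  1.81270286e-02,  1.03533735e-04]), 'position': array([ 0.24304313, -0.57527902,  0.22182788]), 'tcp_rot': array([ 9.80079241e-01,  1.98605334e-01, -2.14446519e-04, -7.46388711e-04]), 'force': array([0.84769851, 0.33273778, 0.64755183]), 'wrist_torque': array([-0.00030287, -0.00650837,  0.02317526]), 'width': 0.08797246340448707}
top [0.44550849 0.12085856 1.19110512]
pack_mid 0.93 [0.3519 0.2688 0.011 ] [197. 266.]
pack_mid 0.83 [0.5518 0.0921 0.0716] [270. 181.]
pack_mid 0.66 [0.3675 0.0529 0.0074] [286. 259.]
tray_edge 0.6 [0.6131 0.185  0.0638] [230. 156.]
tray_lanes 0.82 [0.6143 0.184  0.0621] [231. 156.]
pan_floor 0.92 [ 0.5626 -0.1642  0.0048] [374. 179.]
first_mid 0.87 [ 0.5799 -0.2427  0.0094] [406. 172.]
sound_mid 0.6 [0.5767 0.1705 0.0621] [237. 171.]
camera_mid 0.78 [0.5642 0.2429 0.0862] [205. 176.]
mallet 0.85 [0.6334 0.4524 0.0408] [120. 150.]
side [0.19433484 0.78238756 0.9526496 ]
pack_mid 0.87 [0.5516 0.1006 0.0663] [241. 189.]
pack_mid 0.8 [0.2648 0.4115 0.0066] [293. 325.]
pack_mid 0.66 [0.3493 0.2703 0.0075] [282. 267.]
tray_edge 0.95 [0.6109 0.2015 0.0626] [209. 208.]
tray_lanes 0.95 [0.6116 0.2044 0.061 ] [208. 209.]
pan_floor 0.73 [0.6104 0.2039 0.0603] [209. 209.]
first_mid 0.62 [ 0.5736 -0.2335  0.0135] [275. 135.]
first_mid 0.28 [0.6114 0.2023 0.0604] [209. 208.]
sound_mid 0.85 [0.569  0.1773 0.0654] [225. 206.]
camera_mid 0.87 [0.5585 0.2568 0.0839] [215. 223.]
camera_mid 0.52 [0.553  0.0992 0.0652] [241. 189.]
fuse_holder 0.86 [ 0.7572 -0.0181  0.0249] [203. 156.]
mallet 0.63 [0.6261 0.4663 0.0425] [157. 284.]
```

View pics/top0.png

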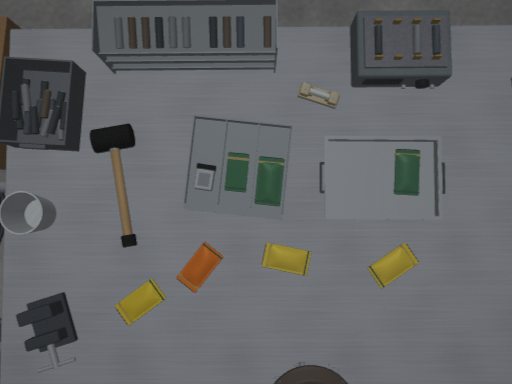

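View pics/side0.png

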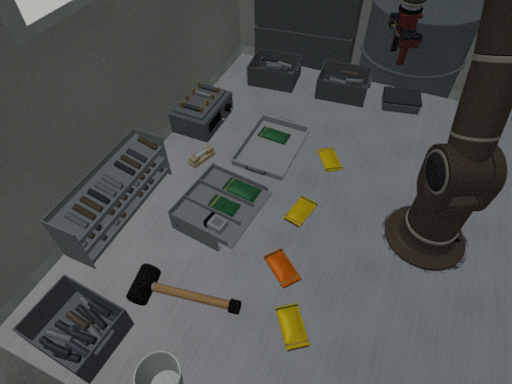

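```bash
python3 - <<'E'
import numpy as np,cv2
from h import save
I=np.load('top0I.npy')
save('top0crop',cv2.resize(I[110:230,170:450],None,fx=2.8,fy=2.8,interpolation=cv2.INTER_CUBIC))
C=np.load('top0C.npy')
# heightmap listing
for r in range(120,230,4):
    print(r,' '.join('%3d'%(C[r,c,2]*1000) for c in range(190,300,4)))
E
```

```text
120   0  76  64  57  66  57  62  63  69  76  79  84  84  82  -1   0  -3   2   0   4   0   0  -2   2   4   3   0   5
124   1  64  64  59  57  63  61  59  61  78  59  60  59  60  60  63  65  75  74  78  86  82  78  79   2   1   1   0
128   0  59  59  59  62  62  60  58  58  65  60  62  63  62  63  63  66  79  63  61  63  59  60  58  63  73   0  -7
132   1  63  60  59  64  59  61  63  64  58  62  58  59  62  58  62  59  66  58  60  61  60  62  59  59  79   2   0
136   3  58  64  63  61  57  62  62  62  62  60  61  58  63  62  62  64  61  59  61  61  61  60  58  59  78   2   4
140  75  60  65  58  64  60  61  63  61  61  60  61  60  61  59  62  61  62  60  61  65  59  58  63  62  75  -2   3
144  79  62  57  60  59  64  65  57  63  63  63  58  59  61  58  60  62  62  62  58  63  61  60  61  59   2   6   5
148  76  65  63  59  59  63  58  60  65  63  60  62  62  60  63  59  63  60  59  61  62  60  64  59  57  -1   4   0
152  73  62  63  61  62  61  57  64  79  57  66  58  61  60  57  63  63  60  60  64  60  60  57  63  62   3   0   2
156  66  59  60  58  61  58  62  62  79  61  65  69  66 
[... 1449 characters left out ...]
  0
208  60  61  62  61  61  61  62  62  60  63  65  63  60  64  58  62  65  56  60  59  63  61  63  78   0   3   2  -3
212   3  -3   1   0   4   2  56  61  62  63  64  58  57  58  60  58  61  61  58  62  59  59  64  82   0   0   1   1
216   3   2   2   2   1  -3   2   4   1   0   0   3   1   2   0  58  61  63  59  60  67  62  67   1   1   2   4  -1
220   0   3   4   1   0   3   3   1   0   0   3   0   1   3   1   5   1   0  -1   0   3   2   4   1   3   3   0   0
224   6  -3   1  -2   0   0   2   0   2  -1   2   1  -1 1191  -2   2   4   2   2   3   3   0  -2   0   2   1   2   0
228   1   1   1   3   0   4   0   0   3   1   2   2   0   0   0   3   0   3  -2   2   0   0   0   6   2   2   2   0
```

View pics/top0crop.png

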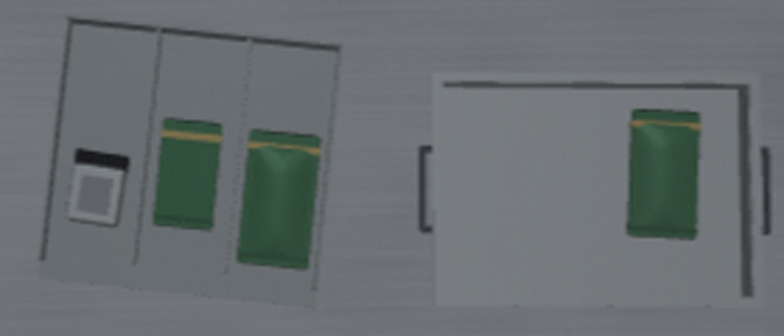

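```bash
python3 - <<'E'
from h import *
for n in ['top','side']:
    p=env.camera(n); C=cloud(p); I=p['color'].astype(int)
    # green
    ok=(p['z_map']>0)&(p['z_map']<3)
    g=(I[...,1]>I[...,0]+25)&(I[...,1]>I[...,2]+8)&ok
    k,lab,st,ce=cv2.connectedComponentsWithStats(g.astype(np.uint8))
    for i in range(1,k):
        if st[i,4]<60: continue
        P=C[lab==i]; r=cv2.minAreaRect((P[:,:2]*1000).astype(np.float32))
        print(n,'green',ce[i].round(0),st[i,4],np.round(r[0],1),np.round(r[1],1),round(r[2],2), 'z',np.percentile(P[:,2],[5,50,95]).round(4))
    # tray deck
    m=ok&(C[...,2]>.050)&(C[...,2]<.098)&(C[...,0]>.4)&(C[...,0]<.78)&(C[...,1]>0)&(C[...,1]<.36)
    m=cv2.morphologyEx(m.astype(np.uint8),cv2.MORPH_OPEN,np.ones((3,3)))
    k,lab,st,ce=cv2.connectedComponentsWithStats(m); i=1+np.argmax(st[1:,4])
    P=C[lab==i]; r=cv2.minAreaRect((P[:,:2]*1000).astype(np.float32)); print('tray',np.round(r[0],1),np.round(r[1],1),r[2]); print(cv2.boxPoints(r).round(1))
    d=P[(P[:,2]<.066)]; print('deck z',np.median(d[:,2]))
    for l in ['pan_floor','first_mid','pack_mid']:
        for e in env.regions_of(p,l)[:2]:
            P=C[e['mask']&ok]; r=cv2.minAreaRect((P[:,:2]*1000).astype(np.float32)); print(l,round(e['confidence'],2),e['mask'].sum(),np.round(r[0],1),np.round(r[1],1),round(r[2],2),np.median(P[:,2]).round(4))
E
```

```text
top green [407. 172.] 797 [ 577.2 -244.4] [56.9 89.1] 86.64 z [0.009  0.0144 0.0198]
top green [272. 159.] 61 [604.4  88.4] [54.4  6.3] 84.3 z [0.0634 0.0676 0.0714]
top green [236. 175.] 590 [568.2 171. ] [46.9 71.7] 84.08 z [0.063  0.0664 0.07  ]
top green [269. 183.] 944 [548.1  94.9] [56.7 96.9] 83.3 z [0.0655 0.0706 0.0758]
tray [586.  168.8] [232.4 220.9] 83.5380859375
[[463.1  65.7]
 [682.6  40.9]
 [708.8 271.8]
 [489.3 296.7]]
deck z 0.06159002960715066
pan_floor 0.88 9018 [ 567.5 -180.5] [306.4 211.5] 89.6 0.0057
first_mid 0.72 1137 [ 579.7 -243.3] [ 63.1 112.6] 86.48 0.0132
pack_mid 0.93 1042 [350.6 264.9] [ 57.9 109.9] 52.19 0.0097
pack_mid 0.91 1112 [ 352.2 -204.9] [ 60.3 111.9] 33.95 0.0098
side green [275. 135.] 254 [ 571.1 -235.6] [96.1 56.4] 0.89 z [0.0063 0.0123 0.0177]
side green [243. 190.] 418 [546.9 102.6] [61.9 96.2] 83.47 z [0.0648 0.0697 0.0741]
side green [226. 206.] 297 [566.2 176.3] [47.4 70.4] 84.82 z [0.0626 0.0655 0.0686]
tray [584.8 170.4] [235.8 223.3] 83.70795440673828
[[460.9  65.5]
 [682.9  41. ]
 [708.7 275.4]
 [486.8 299.9]]
deck z 0.06099344444773776
pan_floor 0.69 2844 [ 571.6 -193.7] [339.2 220.6] 89.23 0.0046
pan_floor 0.59 4248 [608.7 135.2] [301.6 278.5] 83.71 0.0611
first_mid 0.53 323 [ 580.3 -243.2] [ 63.4 117.3] 86.63 0.0112
pack_mid 0.96 765 [348.6 266.6] [ 63.1 113.8] 51.01 0.0084
pack_mid 0.95 1029 [266.2 412. ] [ 60.2 111.8] 36.05 0.0087
```

Possible mix-ups (top-image pixels):
- Yellow look-alikes at (286,259), (393,265) and (139,302), and an orange one at (200,267). None of these are meant.
- The green bulged pack already in the pan at (406,172).
- The flat, smaller green pack in the middle lane at (237,171).
- The target, the large bulged green pack in the right lane at (269,181). The crop shows its bulge facets, and the depth rises to about 75 mm over a deck at 61 mm.

I'm moving over the tray to look closer.

>>> jog_arm(series=[[27,64,9,0,0,-0.51,2],[27,64,9,0,0,-0.51,2],[27,64,9,0,0,-0.51,2],[27,64,9,0,0,-0.51,2],[27,64,9,0,0,-0.51,2],[27,64,9,0,0,-0.51,2],[27,64,9,0,0,-0.51,2],[27,64,9,0,0,-0.51,2],[27,64,9,0,0,-0.51,2],[27,64,9,0,0,-0.51,2],[27,64,9,0,0,-0.51,2],[27,64,9,0,0,-0.51,2]])

```text
time: 2.9
position: [0.5139, 0.0688, 0.3131]
tcp_rot: [0.999, -0.052, 0.0, -0.001]
force: [0.5, -0.7, -0.1]
width: 0.02
```

```bash
cat > m.py <<'E'
from h import *
def rect(P):
    r=cv2.minAreaRect((P[:,:2]*1000).astype(np.float32)); return np.round(r[0],1),np.round(r[1],1),round(r[2],2)
E
python3 - <<'E'
from m import *
print(env.sense()['joint_pos'].round(3))
p=env.camera('wrist'); save('wr1',p['color']); C=cloud(p); np.save('wr1C.npy',C); ok=(p['z_map']>0)&(p['z_map']<3)
print(w(p,[0,0,0]))
for l in ['pack_mid','tray_edge','tray_lanes','sound_mid','first_mid','pan_floor']:
    for d in env.look_for(p,l)[:3]:
        X=w(p,d['position']); print(l,round(d['confidence'],2),X.round(4),proj(p,X).round(0))
    for e in env.regions_of(p,l)[:2]:
        P=C[e['mask']&ok]; print(' reg',round(e['confidence'],2),e['mask'].sum(),rect(P),np.median(P[:,2]).round(4))
E
```

```text
[ 0.149  0.192 -0.437  1.699  0.083  1.269 -1.981]
[0.59280978 0.0597066  0.4752686 ]
pack_mid 0.94 [0.3629 0.256  0.0102] [160. 249.]
pack_mid 0.9 [0.294  0.3859 0.0051] [ 98. 289.]
pack_mid 0.73 [0.3729 0.0716 0.0098] [268. 234.]
 reg 0.78 755 (array([393.6, 256.5]), array([ 55. , 435.1]), 39.12) 0.0074
 reg 0.67 1623 (array([425.7,  43.8]), array([115.8, 187.6]), 79.62) 0.0071
tray_edge 0.82 [0.6259 0.1846 0.0602] [161.  80.]
 reg 0.62 24277 (array([582.2, 190.1]), array([280.7, 259. ]), 82.9) 0.0603
tray_lanes 0.84 [0.6267 0.181  0.0631] [163.  79.]
 reg 0.7 24575 (array([583.3, 189.7]), array([280.7, 260.4]), 83.35) 0.0603
sound_mid 0.66 [0.5729 0.1685 0.065 ] [180. 121.]
 reg 0.88 2651 (array([572.1, 172.6]), array([52.7, 89.5]), 83.96) 0.065
 reg 0.55 3492 (array([ 574.9, -245. ]), array([ 65.1, 113. ]), 86.36) 0.0108
pan_floor 0.77 [ 0.5627 -0.1574 -0.0012] [407. 101.]
 reg 0.86 23442 (array([ 560. , -169.9]), array([286.7, 202.3]), 89.17) 0.0033
```

View pics/wr1.png

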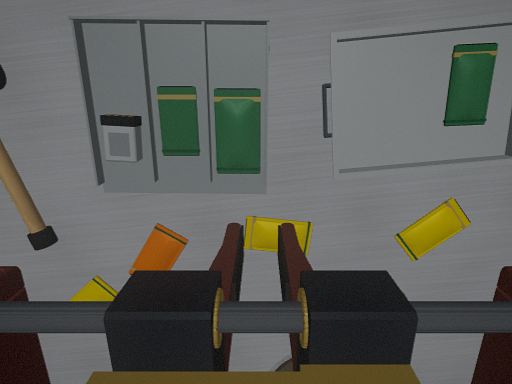

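The wrist picture shows everything: the target at (238,131) in the right lane, the tray's front edge along row 193, the pan at (415,100) and the first pack at (470,85). Next I measure the outlines on known planes.

```bash
cat >> m.py <<'E'
def ray(p,uv,z):
    K=p['mtx']; R=np.array(p['R']); t=np.array(p['t']).ravel()
    uv=np.asarray(uv,float).reshape(-1,2)
    d=np.c_[(uv[:,0]-K[0,2])/K[0,0],(uv[:,1]-K[1,2])/K[1,1],np.ones(len(uv))]@R
    o=-R.T@t; return o+d*((z-o[2])/d[:,2])[:,None]
def packmask(p,box):
    I=p['color']; u0,v0,u1,v1=box
    hsv=cv2.cvtColor(I,cv2.COLOR_RGB2HSV)
    m=np.zeros(I.shape[:2],np.uint8); m[v0:v1,u0:u1]=((hsv[v0:v1,u0:u1,1]>75)).astype(np.uint8)
    m=cv2.morphologyEx(m,cv2.MORPH_CLOSE,np.ones((5,5)))
    k,lab,st,ce=cv2.connectedComponentsWithStats(m); i=1+np.argmax(st[1:,4]); return lab==i
def packrect(p,box,z):
    m=packmask(p,box); v,u=np.nonzero(m)
    X=ray(p,np.c_[u,v],z); return rect(X),m,(u.min(),v.min(),u.max(),v.max())
E
python3 - <<'E'
from m import *
p=env.camera('wrist'); I=p['color']
a=packrect(p,(208,80,268,185),.066); print(a[0],a[2])
b=packrect(p,(438,35,505,132),.009); print(b[0],b[2])
J=I.copy(); J[a[1]^cv2.erode(a[1].astype(np.uint8),np.ones((3,3))).astype(bool)]=[255,0,0];J[b[1]^cv2.erode(b[1].astype(np.uint8),np.ones((3,3))).astype(bool)]=[255,0,0]
save('wr1m',cv2.resize(J[10:210,60:512],None,fx=1.75,fy=1.75,interpolation=cv2.INTER_CUBIC))
# front edge profile: gradient rows
g=cv2.cvtColor(I,cv2.COLOR_RGB2GRAY).astype(float)
C=cloud(p)
pts=[]
for c in range(110,266,4):
    col=C[178:215,c,2]; i=np.nonzero(col<0.04)[0]
    if len(i): pts.append((c,178+i[0]-.5))
X=ray(p,pts,.060); 
f=np.polyfit(X[:,1],X[:,0],1); print('edge x = %.4f*y+%.4f'%tuple(f), 'angle deg',np.degrees(np.arctan(f[0])), np.std(X[:,0]-np.polyval(f,X[:,1])))
# guides heights rows in tray frame
for v in range(165,196,3): print(v,[(u,int(C[v,u,2]*1000)) for u in range(200,276,3)])
E
```

```text
(array([549.7,  95.9]), array([ 59.2, 110.1]), 83.58) (np.int64(209), np.int64(89), np.int64(255), np.int64(173))
(array([ 575.2, -241.6]), array([ 62.6, 111.2]), 86.56) (np.int64(440), np.int64(41), np.int64(492), np.int64(124))
edge x = 0.1125*y+0.4517 angle deg 6.420758899928371 2.730483374053805e-17
165 [(200, 59), (203, 59), (206, 73), (209, 61), (212, 59), (215, 65), (218, 65), (221, 67), (224, 67), (227, 69), (230, 69), (233, 67), (236, 67), (239, 68), (242, 66), (245, 68), (248, 66), (251, 66), (254, 65), (257, 59), (260, 59), (263, 0), (266, 0), (269, 0), (272, 1), (275, 0)]
168 [(200, 59), (203, 60), (206, 75), (209, 60), (212, 61), (215, 66), (218, 67), (221, 67), (224, 65), (227, 66), (230, 65), (233, 66), (236, 66), (239, 66), (242, 67), (245, 66), (248, 66), (251, 65), (254, 67), (257, 58), (260, 59), (263, 0), (266, 0), (269, 1), (272, 0), (275, 0)]
171 [(200, 59), (203, 59), (206, 76), (209, 59), (212, 58), (215, 65), (218, 66), (221, 64), (224, 65), (227, 65), (230, 65), (233, 65), (236, 66), (239, 66), (242, 65), (245, 66), (248, 65), (251, 66), (254, 65), (257, 59)
[... 1644 characters left out ...]
), (239, 60), (242, 59), (245, 60), (248, 60), (251, 59), (254, 60), (257, 58), (260, 59), (263, 0), (266, 1), (269, 1), (272, 0), (275, 0)]
192 [(200, 59), (203, 61), (206, 60), (209, 60), (212, 60), (215, 60), (218, 60), (221, 59), (224, 60), (227, 58), (230, 58), (233, 60), (236, 60), (239, 60), (242, 59), (245, 58), (248, 60), (251, 60), (254, 60), (257, 60), (260, 59), (263, 0), (266, 0), (269, 0), (272, -1), (275, -1)]
195 [(200, 0), (203, 0), (206, 0), (209, 0), (212, 0), (215, 0), (218, 0), (221, -1), (224, 0), (227, 0), (230, 474), (233, 0), (236, -1), (239, 0), (242, 0), (245, 0), (248, 0), (251, 0), (254, -1), (257, 474), (260, 0), (263, 0), (266, 0), (269, 0), (272, 0), (275, 1)]
```

View pics/wr1m.png

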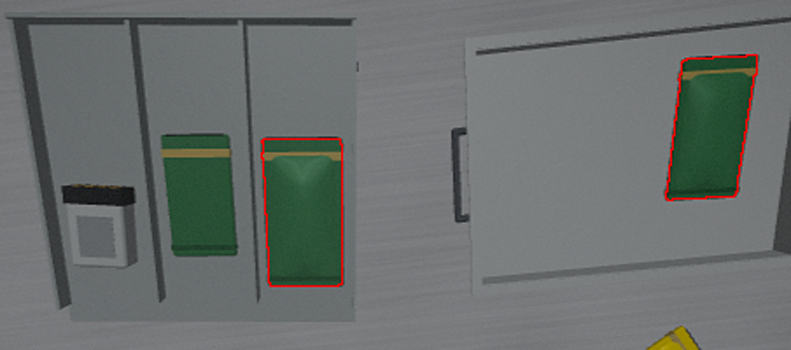

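>>> jog_arm(series=[[11.5,2.2,-6,0,0,0,2],[11.5,2.2,-12,0,0,0,2],[11.5,2.2,-18,0,0,0,2],[11.5,2.2,-20,0,0,0,2],[11.5,2.2,-22,0,0,0,2],[11.5,2.2,-22,0,0,0,2]])

```text
time: 4.35
position: [0.6276, 0.0863, 0.0923]
tcp_rot: [0.998, -0.055, -0.001, 0.0]
force: [0.3, 0.7, 1.6]
width: 0.0201
```

```bash
python3 - <<'E'
from m import *
s=env.sense(); print(s['time'],s['position'].round(4),s['tcp_rot'].round(4),s['force'].round(2))
p=env.camera('wrist'); save('wr2',p['color'])
s=env.sense(); print(s['time'],s['position'].round(4),s['tcp_rot'].round(4),s['force'].round(2))
p=env.camera('top'); save('top2',cv2.resize(p['color'][110:230,170:310],None,fx=4,fy=4))
E
```

```text
4.35 [0.6276 0.0863 0.0923] [ 9.985e-01 -5.500e-02 -1.000e-03  1.000e-04] [0.34 0.71 1.65]
4.4 [0.6287 0.0865 0.0941] [ 9.985e-01 -5.510e-02  5.000e-04 -2.000e-04] [-0.25  1.09  0.07]
```

View pics/wr2.png

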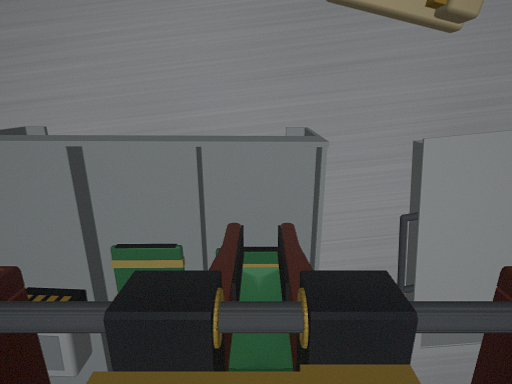

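View pics/top2.png

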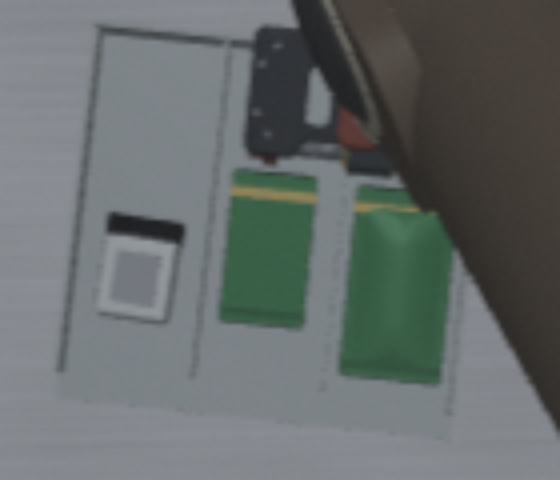

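```bash
python3 - <<'E'
from m import *
p=env.camera('side'); save('side2',cv2.resize(p['color'][130:260,160:320],None,fx=4.5,fy=4.5,interpolation=cv2.INTER_CUBIC))
q=env.camera('wrist'); T=env.sense()['position']; print(proj(q,T),proj(q,[.6052,.0896,.066]))
E
```

```text
[259.63738702 237.95324358] [259.2871944  251.34573261]
```

View pics/side2.png

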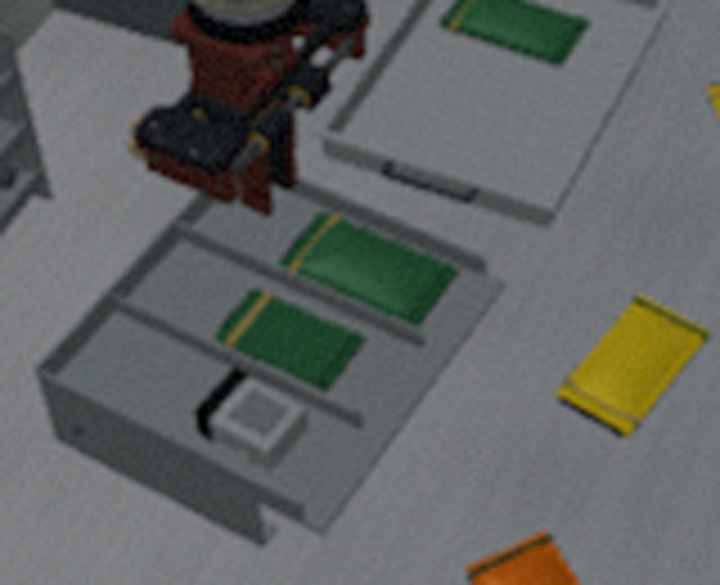

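>>> jog_arm(series=[[0,0,-1.5,0,0,0,2],[0,0,-2.5,0,0,0,2],[0,0,-2.8,0,0,0,2],[0,0,-2.8,0,0,0,2]])

```text
time: 5.05
position: [0.628, 0.0863, 0.0642]
tcp_rot: [0.998, -0.055, -0.0, 0.0]
force: [0.4, 0.9, 0.7]
width: 0.0198
```

```bash
python3 - <<'E'
from m import *
for i in range(3):
  q=env.camera('wrist'); s=env.sense(); print(s['time'],s['position'].round(4),s['force'].round(2))
save('wr3',q['color'])
E
```

```text
5.1 [0.6282 0.0864 0.0645] [-0.13  0.6   0.24]
5.15 [0.6284 0.0864 0.0647] [-0.04 -0.69  0.91]
5.2 [0.6284 0.0864 0.0649] [-0.44 -0.12  0.35]
```

View pics/wr3.png

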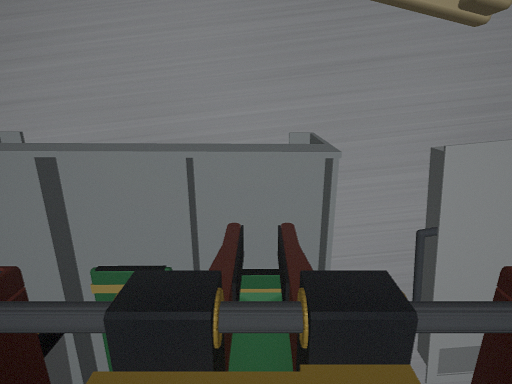

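>>> jog_arm(series=[[0,0,-0.2,0,0,0,2],[-0.8,0.09,-0.2,0,0,0,2],[-1.6,0.18,-0.2,0,0,0,2],[-2.4,0.27,-0.2,0,0,0,2],[-3.2,0.36,-0.2,0,0,0,2],[-4.0,0.45,-0.2,0,0,0,2],[-4.8,0.54,-0.2,0,0,0,2],[-5.5,0.62,-0.2,0,0,0,2],[-6.1,0.69,-0.2,0,0,0,2],[-6.5,0.73,-0.2,0,0,0,2],[-6.5,0.73,-0.2,0,0,0,2]])

```text
time: 6.58
position: [0.563, 0.0936, 0.0627]
tcp_rot: [0.998, -0.055, -0.0, 0.0]
force: [-0.7, 0.7, -0.9]
width: 0.0199
```

```bash
python3 - <<'E'
from m import *
q=env.camera('wrist'); s=env.sense(); print(s['time'],s['position'].round(4),s['force'].round(2))
p=env.camera('side');C=cloud(p);I=p['color'].astype(int);ok=(p['z_map']>0)
save('wr4',q['color']); save('side4',cv2.resize(p['color'][130:260,160:320],None,fx=4.5,fy=4.5,interpolation=cv2.INTER_CUBIC))
t=env.camera('top'); save('top4',cv2.resize(t['color'][110:230,170:310],None,fx=4,fy=4))
E
```

```text
6.625 [0.5631 0.0935 0.0626] [ 0.13  0.72 -0.19]
```

View pics/side4.png

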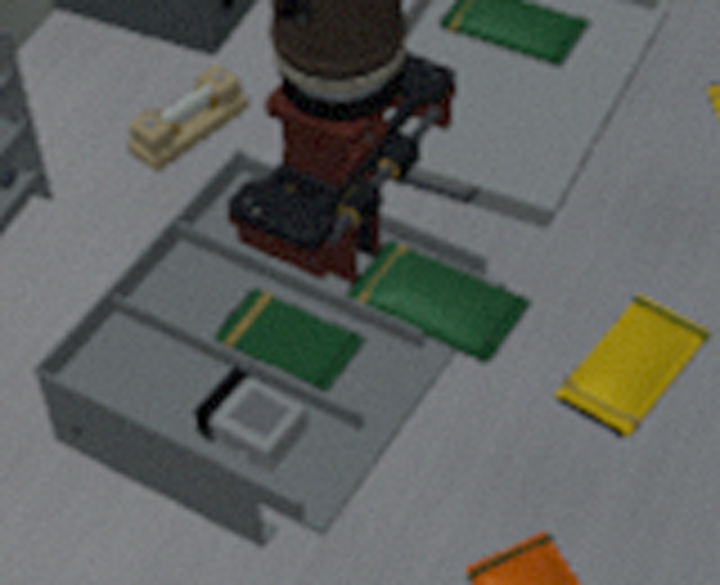

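View pics/top4.png

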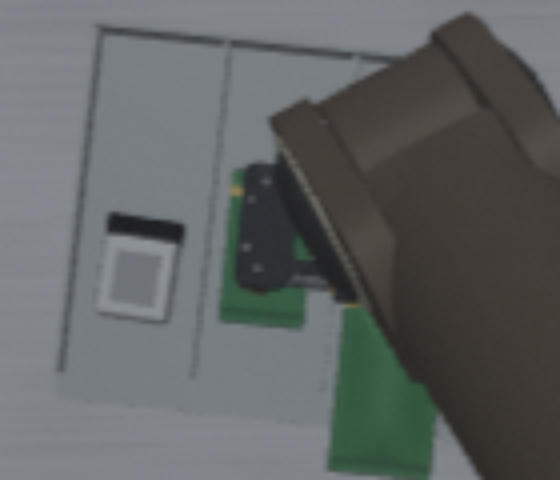

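```bash
python3 - <<'E'
from m import *
p=env.camera('top'); I=p['color']
X=ray(p,[[252.5,227],[277.5,228.75]],.063); print(X)
q=env.camera('side'); 
d=np.array([np.cos(.112),-np.sin(.112)]); n=np.array([np.sin(.112),np.cos(.112)])
E0=np.array([.4636,.1055])
for nm,r,box in [('top',p,(240,180,300,240)),('side',q,(220,170,290,220))]:
    hsv=cv2.cvtColor(r['color'],cv2.COLOR_RGB2HSV); g=(hsv[...,0]>45)&(hsv[...,0]<85)&(hsv[...,1]>80)
    m=np.zeros_like(g); m[box[1]:box[3],box[0]:box[2]]=g[box[1]:box[3],box[0]:box[2]]
    k,lab,st,ce=cv2.connectedComponentsWithStats(m.astype(np.uint8)); i=1+np.argmax(st[1:,4])
    v,u=np.nonzero(lab==i); X=ray(r,np.c_[u,v],.066)[:,:2]-E0
    s=X@d; t=X@n; print(nm,'s',np.percentile(s,[0,1,99,100])*1000,'t',np.percentile(t,[0,1,99,100])*1000)
# deck edge seen in top and side by depth
for nm,r in [('top',p),('side',q)]:
    C=cloud(r); A=(C[...,:2]-E0); s=A@d; t=A@n
    for lo,hi in ((.05,.09),(.09,.13),(.13,.17)):
        m=(t>lo)&(t<hi)&(C[...,2]>.05)&(C[...,2]<.067)&(s>-.03)&(s<.1)
        print(nm,lo,(np.percentile(s[m],[0,.5,2])*1000).round(1))
E
```

```text
[[0.44641362 0.13371744 0.063     ]
 [0.44201038 0.07559906 0.063     ]]
top s [-18.87953742 -18.01764054  71.26997192  74.22152321] t [-29.40768297 -28.20553863  27.18190156  27.62388823]
side s [-21.37512838 -20.49674835  87.81875613  88.8950078 ] t [-24.78819197 -23.83017156  32.56904979  34.05606736]
top 0.05 [4.2 4.5 5.6]
top 0.09 [4.1 4.6 5.6]
top 0.13 [4.4 4.6 5.2]
side 0.05 [2.1 2.3 3.3]
side 0.09 [1.9 2.4 3.1]
side 0.13 [1.1 2.4 2.9]
```

>>> jog_arm(series=[[-0.5,0.06,0,0,0,0,2],[-1.0,0.11,0,0,0,0,2],[-1.3,0.15,0,0,0,0,2],[-1.45,0.16,0,0,0,0,2],[-1.45,0.16,0,0,0,0,2],[0.5,-0.06,0,0,0,0,2],[0.5,-0.06,6,0,0,0,2],[-3,0.3,12,0,0,0,4],[-8,0.4,18,0,0,0,6],[-11,0.8,20,0,0,0,8.6],[-11,0.8,20,0,0,0,8.6],[-11,0.8,20,0,0,0,8.6]])

```text
time: 8.32
position: [0.4536, 0.1012, 0.2625]
tcp_rot: [0.998, -0.055, 0.0, 0.0]
force: [-0.2, -0.9, -0.4]
width: 0.0664
```

```bash
python3 - <<'E'
from m import *
env.camera('wrist')
q=env.camera('wrist'); s=env.sense(); print(s['time'],s['position'].round(4),s['force'].round(2),s['width'])
save('wr5',q['color'])
p=env.camera('side');save('side5',cv2.resize(p['color'][130:260,160:320],None,fx=4.5,fy=4.5,interpolation=cv2.INTER_CUBIC))
E
```

```text
8.425 [0.4536 0.1011 0.2615] [ 1.04  0.05 -0.61] 0.07480411677810837
```

View pics/wr5.png

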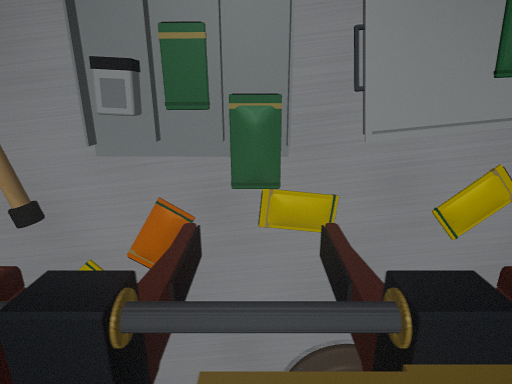

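View pics/side5.png

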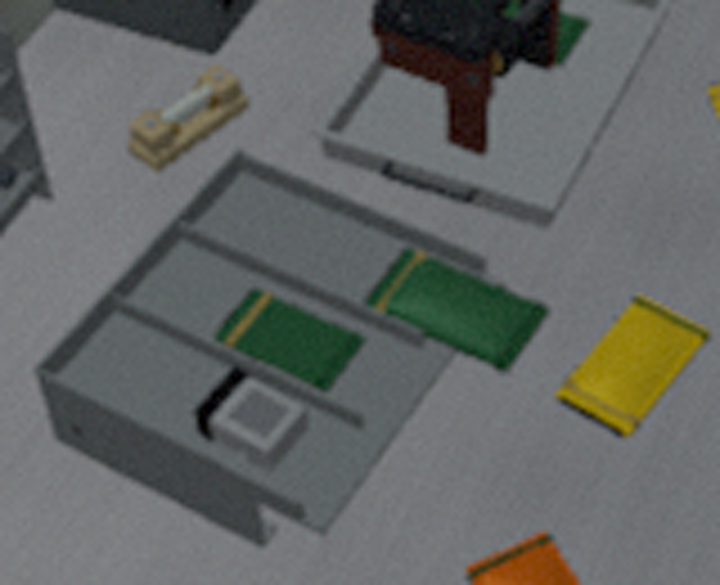

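The target now overhangs the front edge: pack rows 94–188, columns 229–282, with the deck edge at row 156. I'm measuring the overhang and the grasp pose.

```bash
cat >> m.py <<'E'
d=np.array([np.cos(.112),-np.sin(.112)]); n=np.array([np.sin(.112),np.cos(.112)])
E
python3 - <<'E'
from m import *
p=env.camera('wrist'); s=env.sense(); print(s['position'].round(4))
m=packmask(p,(222,85,290,200)); print(np.nonzero(m)[0].min(),np.nonzero(m)[0].max(),np.nonzero(m)[1].min(),np.nonzero(m)[1].max())
m[186:192,]=m[186:192,]
v,u=np.nonzero(m); R=cv2.minAreaRect((ray(p,np.c_[u,v],.066)[:,:2]*1000).astype(np.float32)); print(R)
C=cloud(p); pts=[]
for c in list(range(110,226,3))+[286]:
    col=C[140:175,c,2]; i=np.nonzero(col<0.03)[0]
    if len(i): pts.append((c,140+i[0]-.5))
X=ray(p,pts,.060); f=np.polyfit(X[:,1],X[:,0],1); print(f,np.degrees(np.arctan(f[0])))
c=np.array(R[0])/1000; ed=np.array([f[0]*c[1]+f[1],c[1]]); sc=(c-ed)@d; print('centre s behind edge mm',sc*1000,'overhang',56-sc*1000)
# guide fronts
for v in range(128,152,2): print(v,[int(C[v,u,2]*1000) for u in range(216,228,2)],[int(C[v,u,2]*1000) for u in range(280,296,2)])
print('pack z',[ (v,int(C[v,255,2]*1000)) for v in range(96,190,8)])
t=env.camera('top'); T=cloud(t); save('top5',cv2.resize(t['color'][110:250,170:310],None,fx=4,fy=4))
E
```

```text
[0.4534 0.1013 0.2613]
94 199 229 289
((472.1553039550781, 98.69794464111328), (71.30477142333984, 124.13307189941406), 83.58282470703125)
[0.11452484 0.45186293] 6.533325786313736
centre s behind edge mm 8.932686912077317 overhang 47.067313087922685
128 [60, 60, 76, 76, 61, 60] [65, 60, 58, 61, 76, 77, 1, 0]
130 [59, 58, 76, 76, 60, 58] [65, 60, 58, 60, 78, 78, 0, 0]
132 [60, 60, 75, 75, 61, 59] [66, 59, 58, 62, 78, 77, 0, 0]
134 [59, 59, 76, 74, 62, 59] [65, 60, 60, 60, 78, 78, 0, 1]
136 [59, 59, 75, 76, 63, 60] [65, 59, 60, 59, 77, 77, 0, 0]
138 [60, 58, 60, 75, 63, 61] [66, 59, 60, 60, 77, 78, 0, 1]
140 [60, 60, 60, 76, 59, 59] [66, 58, 59, 60, 79, 78, 0, 0]
142 [59, 59, 61, 59, 59, 59] [65, 59, 59, 59, 78, 78, 0, 0]
144 [61, 61, 60, 60, 61, 60] [66, 60, 59, 60, 77, 77, 0, 0]
146 [57, 59, 59, 58, 59, 60] [64, 61, 60, 60, 78, 77, 1, 0]
148 [61, 59, 60, 59, 60, 59] [64, 60, 59, 59, 60, -1, 0, 0]
150 [59, 60, 58, 58, 61, 61] [65, 60, 59, 60, 60, 0, 0, 0]
pack z [(96, 65), (104, 66), (112, 70), (120, 71), (128, 72), (136, 73), (144, 423), (152, 74), (160, 73), (168, 72), (176, 69), (184, 66)]
```

View pics/top5.png

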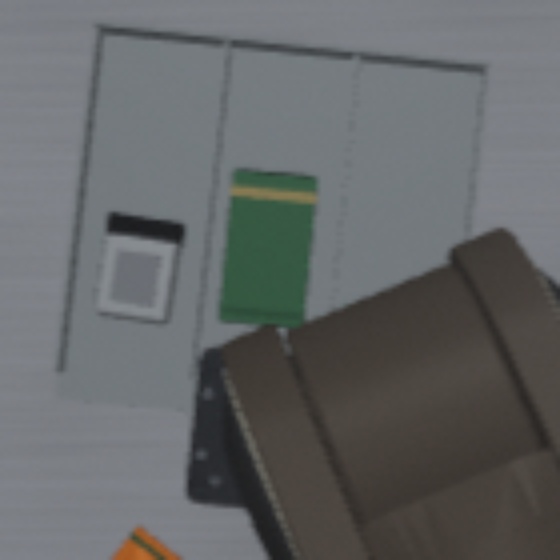

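```bash
python3 - <<'E'
from m import *
p=env.camera('wrist'); C=cloud(p); hsv=cv2.cvtColor(p['color'],cv2.COLOR_RGB2HSV)
m=np.zeros((384,512),np.uint8); m[85:200,222:290]=((C[...,2]>.0625)&(C[...,2]<.085)&(hsv[...,1]>60))[85:200,222:290]
m=cv2.morphologyEx(m,cv2.MORPH_CLOSE,np.ones((3,3))); k,lab,st,ce=cv2.connectedComponentsWithStats(m); i=1+np.argmax(st[1:,4]); v,u=np.nonzero(lab==i); print(st[i])
R=cv2.minAreaRect((ray(p,np.c_[u,v],.066)[:,:2]*1000).astype(np.float32)); print(R)
c=np.array(R[0])/1000; f=[.1145,.45186]; ed=np.array([f[0]*c[1]+f[1],c[1]]); sc=(c-ed)@d; print('centre s',sc*1000,'overhang',56-sc*1000)
g=c-(sc+.012)*d; print('centre',c,'grasp point',g)
L=np.array(ray(p,[[220,141]],.077)[0][:2]); Rr=np.array(ray(p,[[289,147]],.077)[0][:2])
for G in (L,Rr): print('guide front s,t rel pack centre',((G-ed)@d*1000).round(1),((G-c)@n*1000).round(1))
E
```

```text
[ 229   93   54   96 4805]
((480.24456787109375, 103.37936401367188), (59.983375549316406, 110.98553466796875), 83.59774017333984)
centre s 16.443952398215817 overhang 39.556047601784186
centre [0.48024457 0.10337936] grasp point [0.45197883 0.10655843]
guide front s,t rel pack centre 20.0 40.2
guide front s,t rel pack centre 13.2 -38.2
```

>>> jog_arm(series=[[0.1,0.5,-5,0,0,0,8.78],[0.1,0.5,-10,0,0,0,8.78],[0.1,0.5,-14,0,0,0,8.78],[0.1,0.5,-17,0,0,0,8.78],[0.1,0.5,-19,0,0,0,8.78],[0.1,0.5,-20,0,0,0,8.78],[0.1,0.5,-20.1,0,0,0,8.78],[0.1,0.5,-20.1,0,0,0,8.78],[0.1,0.5,-20.1,0,0,0,8.78]], newtons=20)

```text
time: 9.75
position: [0.4548, 0.1067, 0.0624]
tcp_rot: [0.998, -0.055, 0.001, -0.0]
force: [0.6, -0.3, -1.2]
width: 0.0875
```

```bash
python3 - <<'E'
from m import *
q=env.camera('wrist'); s=env.sense(); print(s['time'],s['position'].round(4),s['tcp_rot'].round(4),s['force'].round(2),s['width'])
save('wr6',q['color'])
p=env.camera('side');save('side6',cv2.resize(p['color'][130:260,160:320],None,fx=4.5,fy=4.5,interpolation=cv2.INTER_CUBIC))
E
```

```text
9.8 [0.4548 0.1066 0.0623] [ 9.985e-01 -5.510e-02  7.000e-04 -1.000e-04] [0.44 0.01 0.01] 0.08789352845647085
```

View pics/wr6.png

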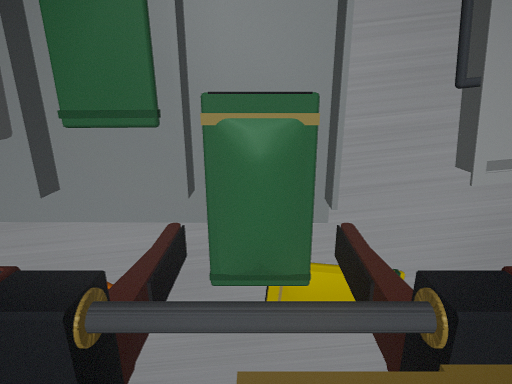

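View pics/side6.png

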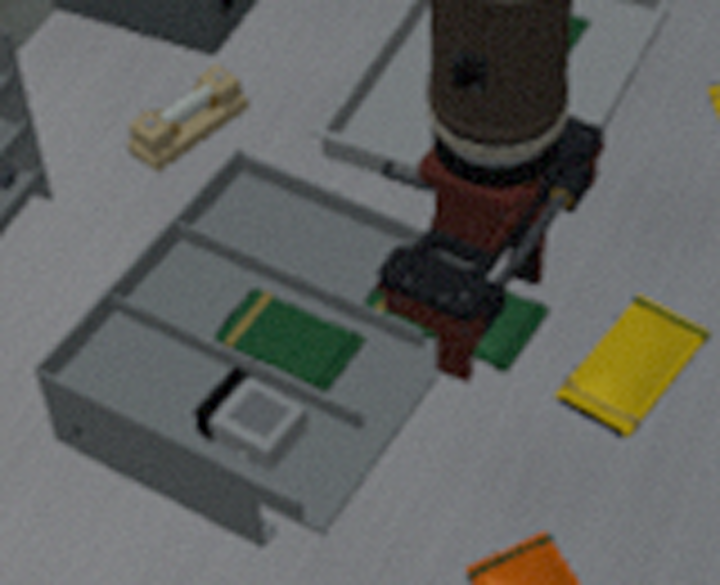

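>>> jog_arm(series=[[-0.15,0.02,-0.18,0,0,0,8.78],[-0.15,0.02,-0.18,0,0,0,8.78],[-0.15,0.02,-0.18,0,0,0,7],[-0.15,0.02,-0.18,0,0,0,6.3],[-0.15,0.02,-0.18,0,0,0,5.4],[-0.15,0.02,-0.18,0,0,0,5.4],[-0.15,0.02,-0.18,0,0,0,5.4],[-0.15,0.02,-0.18,0,0,0,5.4]], newtons=20)

```text
time: 10.85
position: [0.4528, 0.1068, 0.0599]
tcp_rot: [0.998, -0.055, 0.0, -0.0]
force: [0.1, -0.0, 0.3]
width: 0.06
```

```bash
python3 - <<'E'
from m import *
q=env.camera('wrist'); s=env.sense(); print(s['time'],s['position'].round(4),s['tcp_rot'].round(4),s['force'].round(2),s['width'])
save('wr7',q['color'])
E
```

```text
10.9 [0.4528 0.1068 0.0599] [ 0.9985 -0.055   0.     -0.    ] [ 0.06  0.56 -0.21] 0.060026568256720314
```

View pics/wr7.png

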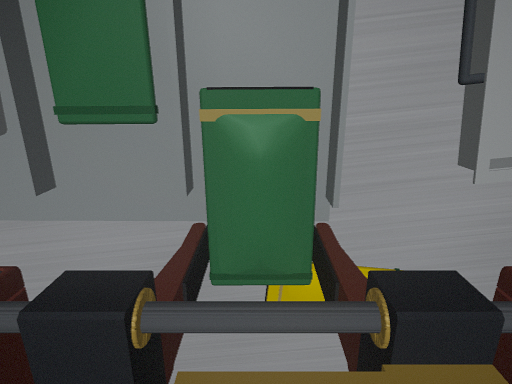

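Gripped at 60 mm width, matching the pack; tips at its long sides. I'll do a small test lift and then check the tilt.

>>> jog_arm(series=[[0,0,0.5,0,0,0,5.4],[0,0,1.2,0,0,0,5.4],[0,0,2.2,0,0,0,5.4],[0,0,3.2,0,0,0,5.4],[0,0,4.0,0,0,0,5.4],[0,0,4.5,0,0,0,5.4],[0,0,4.5,0,0,0,5.4]], newtons=25)

```text
time: 11.78
position: [0.453, 0.1068, 0.1052]
tcp_rot: [0.998, -0.055, 0.0, -0.0]
force: [0.3, -0.3, -1.2]
width: 0.0593
```

```bash
cat >> m.py <<'E'
def tilt(p,box,T,fl=.02):
    # fit planes to rear rim & overall: report z of pack points vs s (along tool x) 
    C=cloud(p); m=packmask(p,box); P=C[m&(p['z_map']<.5)]
    A=P[:,:2]-T[:2]; s=A@d; t=A@n
    out=[]
    for lo in np.arange(-.04,.09,.01):
        k=(s>lo)&(s<lo+.01)
        e=k&(abs(t)>.022)&(abs(t)<.029)
        out.append((round(lo*1000+5),k.sum(),round(np.median(P[k,2])*1000,1) if k.any() else None, round(np.median(P[e,2])*1000,1) if e.any() else None))
    return out
E
python3 - <<'E'
from m import *
q=env.camera('wrist'); s=env.sense(); print(s['time'],s['position'].round(4),s['tcp_rot'].round(4),s['force'].round(2),s['wrist_torque'].round(3),s['width'])
save('wr8',q['color'])
for o in tilt(q,(195,70,325,300),s['position']): print(o)
p=env.camera('side');save('side8',cv2.resize(p['color'][130:260,160:320],None,fx=4.5,fy=4.5,interpolation=cv2.INTER_CUBIC))
E
```

```text
11.825 [0.4528 0.1067 0.1049] [ 9.985e-01 -5.510e-02  1.000e-04  0.000e+00] [-0.96 -0.47 -1.  ] [0.065 0.028 0.023] 0.059599630999172475
(-35, np.int64(11), np.float64(-0.0), None)
(-25, np.int64(1018), np.float64(111.5), np.float64(111.6))
(-15, np.int64(1396), np.float64(112.6), np.float64(111.4))
(-5, np.int64(1736), np.float64(115.0), np.float64(111.5))
(5, np.int64(2080), np.float64(115.9), np.float64(111.6))
(15, np.int64(1954), np.float64(115.9), np.float64(111.6))
(25, np.int64(1924), np.float64(116.0), np.float64(111.5))
(35, np.int64(2028), np.float64(116.0), np.float64(111.5))
(45, np.int64(2164), np.float64(115.8), np.float64(111.5))
(55, np.int64(2307), np.float64(115.0), np.float64(111.5))
(65, np.int64(2418), np.float64(113.1), np.float64(111.5))
(75, np.int64(2617), np.float64(111.4), np.float64(111.4))
(85, np.int64(857), np.float64(111.2), np.float64(111.2))
```

View pics/wr8.png

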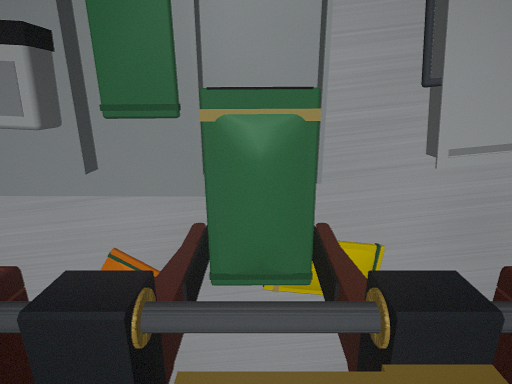

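View pics/side8.png

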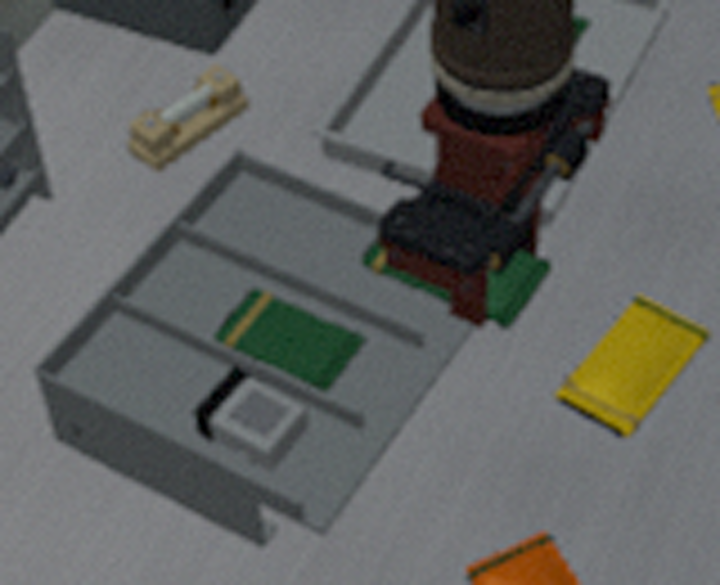

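Level: the rim sits at 111.5 mm along the whole length. I'm moving high to above the free left part of the pan.

>>> jog_arm(series=[[0,-0.5,1.5,0,0,0,5.4],[0.3,-1.8,3,0,0,0,5.4],[1.2,-4.2,4,0,0,0.01,5.4],[2.2,-7,4.5,0,0,0.015,5.4],[3.4,-10,4.5,0,0,0.02,5.4],[4.6,-13,4.5,0,0,0.025,5.4],[5.8,-16,4.5,0,0,0.03,5.4],[7,-19,4.5,0,0,0.04,5.4],[8.2,-22,4.5,0,0,0.045,5.4],[9.2,-24.2,4.5,0,0,0.05,5.4],[9.8,-25.6,4.5,0,0,0.05,5.4],[10,-26.1,4.5,0,0,0.05,5.4]])

```text
time: 13.38
position: [0.5528, -0.1549, 0.1501]
tcp_rot: [1.0, -0.031, -0.0, -0.0]
force: [-0.2, -0.3, -0.8]
width: 0.0598
```

>>> jog_arm(series=[[0,0,0,0,0,0,5.4],[0,0,0,0,0,0,5.4]])

```text
time: 13.62
position: [0.5526, -0.1531, 0.15]
tcp_rot: [1.0, -0.029, -0.0, -0.0]
force: [-0.2, -0.8, -1.6]
width: 0.0598
```

```bash
python3 - <<'E'
from m import *
q=env.camera('wrist'); s=env.sense(); print(s['time'],s['position'].round(4),s['tcp_rot'].round(4),s['force'].round(2),s['width'])
save('wr9',q['color'])
for l in ['first_mid','pan_floor']:
    for e in env.look_for(q,l)[:3]:
        X=w(q,e['position']); print(l,round(e['confidence'],2),X.round(4),proj(q,X).round(0))
E
```

```text
13.675 [ 0.5526 -0.1532  0.15  ] [ 9.996e-01 -2.940e-02 -1.000e-04 -1.000e-04] [-0.32  0.13 -0.51] 0.05967964167722767
first_mid 0.62 [ 0.5799 -0.2443  0.014 ] [351. 146.]
pan_floor 0.94 [ 0.587  -0.2241  0.0012] [328. 138.]
```

View pics/wr9.png

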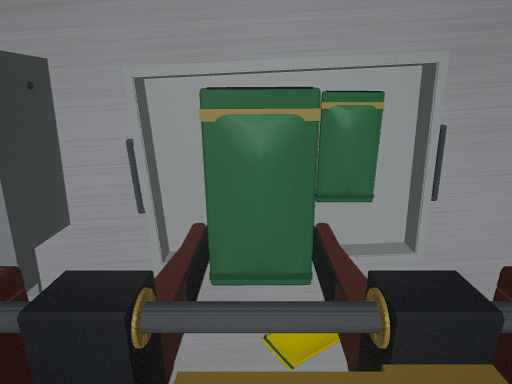

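```bash
python3 - <<'E'
from m import *
q=env.camera('wrist'); C=cloud(q); hsv=cv2.cvtColor(q['color'],cv2.COLOR_RGB2HSV)
m=np.zeros((384,512),np.uint8); m[80:212,300:395]=((C[...,2]<.05)&(hsv[...,1]>70))[80:212,300:395]
m=cv2.morphologyEx(m,cv2.MORPH_CLOSE,np.ones((3,3))); k,lab,st,ce=cv2.connectedComponentsWithStats(m); i=1+np.argmax(st[1:,4]); M=lab==i; v,u=np.nonzero(M); print(st[i])
X=ray(q,np.c_[u,v],.009); print('first rect',rect(X))
# right side line fit & end lines
pr=[(np.nonzero(M[r])[0].max()+.5,r) for r in range(100,196,3)]
R=ray(q,pr,.009)[:,:2]; f=np.polyfit(R[:,0],R[:,1],1); print('right side angle',np.degrees(np.arctan(f[0])),'y at x=.577',np.polyval(f,.577))
pf=[(c,np.nonzero(M[:,c])[0].max()+.5) for c in range(322,370,3)]; pb=[(c,np.nonzero(M[:,c])[0].min()-.5) for c in range(332,380,3)]
for P in (pf,pb):
    F=ray(q,P,.009)[:,:2]; f=np.polyfit(F[:,1],F[:,0],1); print('end angle',np.degrees(np.arctan(f[0])),'x at y=-.2416',np.polyval(f,-.2416))
mm=packmask(q,(195,70,322,300))&(C[...,2]>.1); v,u=np.nonzero(mm); s=env.sense(); T=s['position']
a=2*np.arctan2(s['tcp_rot'][1],s['tcp_rot'][0]); X=ray(q,np.c_[u,v],.1565); print('held',rect(X),'tool yaw deg',np.degrees(a),T)
print('pan floor z',np.median(C[150:230,165:195,2]))
# pan walls
print([ (u,int(C[170,u,2]*1000),(C[170,u,1]*1000).round()) for u in list(range(125,175,4))+list(range(395,450,4))])
E
```

```text
[ 315   91   69  111 6574]
first rect (array([ 576. , -242.9]), array([ 60.7, 110.1]), 86.54)
right side angle -3.6613282353777263 y at x=.577 -0.2725005293235112
end angle 3.455495677012282 x at y=-.2416 0.5203788458500884
end angle 3.460409409785581 x at y=-.2416 0.6308330103727895
held (array([ 580.9, -154.3]), array([ 71.7, 109.8]), 86.55) tool yaw deg -3.404347137467531 [ 0.55270446 -0.15368256  0.14994274]
pan floor z 0.003056262188064208
[(125, 0, np.float64(-12.0)), (129, 0, np.float64(-16.0)), (133, 21, np.float64(-30.0)), (137, 1, np.float64(-25.0)), (141, 29, np.float64(-41.0)), (145, 28, np.float64(-45.0)), (149, 24, np.float64(-47.0)), (153, 14, np.float64(-47.0)), (157, 3, np.float64(-47.0)), (161, 4, np.float64(-51.0)), (165, 3, np.float64(-55.0)), (169, 3, np.float64(-59.0)), (173, 1, np.float64(-63.0)), (395, 1, np.float64(-295.0)), (399, 2, np.float64(-298.0)), (403, 3, np.float64(-302.0)), (407, 2, np.float64(-307.0)), (411, 2, np.float64(-311.0)), (415, 10, np.float64(-311.0)), (419, 19, np.float64(-311.0)), (423, 27, np.float64(-310.0)), (427, 30, np.float64(-312.0)), (431, 29, np.float64(-317.0)), (435, 21, np.float64(-325.0)), (439, 22, np.float64(-328.0)), (443, 312, np.float64(-159.0)), (447, 0, np.float64(-350.0))]
```

The held pack is aligned with the first: yaw −3.45° against −3.46°, and x where the alignment line puts it. Lowering now.

>>> jog_arm(series=[[0,0,-1.5,0,0,0,5.4],[0,0,-4,0,0,0,5.4],[0,0,-7,0,0,0,5.4],[0,0,-9.5,0,0,0,5.4],[0,0,-11.5,0,0,0,5.4],[0,0,-12.8,0,0,0,5.4],[0,0,-13.6,0,0,0,5.4],[0,0,-14,0,0,0,5.4],[0,0,-14.1,0,0,0,5.4],[0,0,-14.1,0,0,0,5.4],[0,0,-14.1,0,0,0,5.4]])

```text
time: 15.2
position: [0.5531, -0.1543, 0.0093]
tcp_rot: [1.0, -0.03, 0.0, 0.0]
force: [-0.5, -0.2, -1.1]
width: 0.0595
```

```bash
python3 - <<'E'
from m import *
q=env.camera('wrist'); s=env.sense(); print(s['time'],s['position'].round(4),s['tcp_rot'].round(4),s['force'].round(2),s['width'])
save('wr10',q['color']); C=cloud(q); print('pan floor',np.median(C[150:190,180:200,2]))
for o in tilt(q,(195,70,325,300),s['position']): print(o[0],o[2:])
E
```

```text
15.25 [ 0.553  -0.1543  0.0093] [ 9.995e-01 -3.010e-02  3.000e-04  1.000e-04] [ 0.32 -0.1  -1.04] 0.05967382879209624
pan floor 0.003060890622202146
-35 (None, None)
-25 (np.float64(15.6), np.float64(15.5))
-15 (np.float64(16.7), np.float64(15.5))
-5 (np.float64(19.0), np.float64(15.7))
5 (np.float64(20.0), np.float64(15.6))
15 (np.float64(20.0), np.float64(15.7))
25 (np.float64(20.0), np.float64(15.6))
35 (np.float64(20.1), np.float64(15.7))
45 (np.float64(19.9), np.float64(15.7))
55 (np.float64(19.0), np.float64(15.7))
65 (np.float64(17.0), np.float64(15.6))
75 (np.float64(15.5), np.float64(15.4))
85 (np.float64(15.2), np.float64(15.1))
```

View pics/wr10.png

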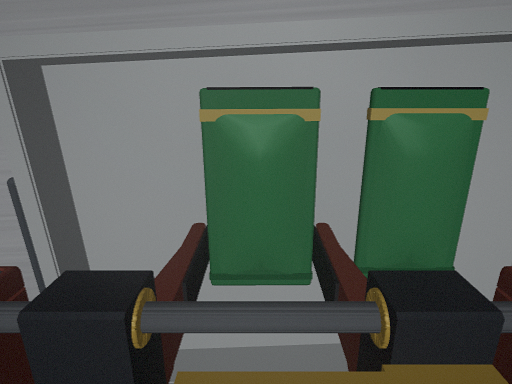

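>>> jog_arm(series=[[0,0,-0.3,0,0,0,5.4],[0,0,-0.5,0,0,0,5.4],[0,0,-0.58,0,0,0,5.4],[0,0,-0.6,0,0,0,5.4],[0,0,-0.6,0,0,0,5.4]])

```text
time: 15.88
position: [0.5527, -0.1543, 0.0034]
tcp_rot: [1.0, -0.03, -0.0, 0.0]
force: [-3.9, 0.7, 7.9]
width: 0.0598
```

```bash
python3 - <<'E'
from m import *
q=env.camera('wrist'); s=env.sense(); print(s['time'],s['position'].round(4),s['force'].round(2),s['width'])
o=tilt(q,(195,70,325,300),s['position']); print([x[3] for x in o])
C=cloud(q); hsv=cv2.cvtColor(q['color'],cv2.COLOR_RGB2HSV); print('first rim',np.median(C[93:100,385:475,2]))
E
```

```text
15.925 [ 0.5527 -0.1543  0.0034] [-3.    0.32  8.22] 0.05968934982208392
[None, np.float64(9.7), np.float64(9.6), np.float64(9.7), np.float64(9.8), np.float64(9.8), np.float64(9.8), np.float64(9.8), np.float64(9.7), np.float64(9.8), np.float64(9.7), np.float64(9.5), np.float64(9.1)]
first rim 0.009058828332905399
```

Fingertips just touch the floor (8 N); the pack is level, about 0.6 mm above rest. Taking the load off and releasing.

>>> jog_arm(series=[[0,0,0.03,0,0,0,5.6],[0,0,0.03,0,0,0,6.1],[0,0,0.03,0,0,0,6.4],[0,0,0.03,0,0,0,7],[0,0,0.03,0,0,0,7],[0,0,0.03,0,0,0,7]], newtons=10)

```text
time: 16.68
position: [0.5534, -0.1543, 0.0035]
tcp_rot: [1.0, -0.03, 0.001, 0.0]
force: [-1.1, -0.4, 5.9]
width: 0.0696
```

```bash
python3 - <<'E'
from m import *
q=env.camera('wrist'); s=env.sense(); print(s['time'],s['position'].round(4),s['force'].round(2),s['width'])
save('wr11',q['color']); o=tilt(q,(197,70,323,300),s['position']); print([x[3] for x in o])
E
```

```text
16.725 [ 0.5533 -0.1543  0.0034] [-0.73 -0.55  4.76] 0.07008805503846806
[None, np.float64(9.1), np.float64(9.1), np.float64(9.2), np.float64(9.2), np.float64(9.2), np.float64(9.3), np.float64(9.2), np.float64(9.4), np.float64(9.3), np.float64(9.3), np.float64(9.0), np.float64(8.7)]
```

View pics/wr11.png

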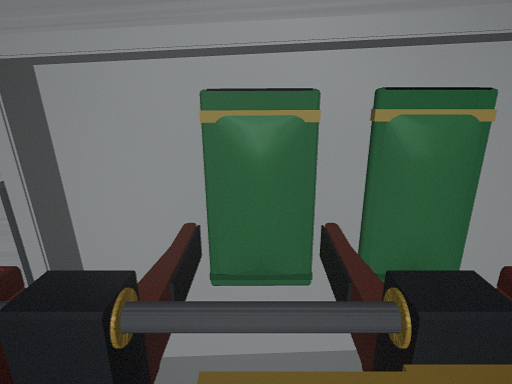

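The pack lies on the floor with its rim at 9.1–9.3 mm, and both fingers are free of it. I'll lift straight up, then back away.

>>> jog_arm(series=[[0,0,0.8,0,0,0,7],[0,0,2.5,0,0,0,7],[0,0,6,0,0,0,7],[0,0,11,0,0,0,7],[0,0,16,0,0,0,7],[-2,0,20,0,0,0,7],[-4,0,22,0,0,0,7],[-4,0,22,0,0,0,7],[-4,0,22,0,0,0,7],[-4,0,22,0,0,0,7]])

```text
time: 17.98
position: [0.5128, -0.1539, 0.2222]
tcp_rot: [1.0, -0.03, -0.001, -0.0]
force: [0.3, 0.2, 0.6]
width: 0.0699
```

```bash
python3 - <<'E'
from m import *
q=env.camera('wrist'); s=env.sense(); print(s['time'],s['position'].round(4),s['force'].round(2),s['width'])
save('wr12',q['color']); C=cloud(q); hsv=cv2.cvtColor(q['color'],cv2.COLOR_RGB2HSV)
g=((hsv[...,0]>40)&(hsv[...,0]<90)&(hsv[...,1]>60)&(C[...,2]<.04)&(C[...,2]>.0)).astype(np.uint8)
g=cv2.morphologyEx(g,cv2.MORPH_CLOSE,np.ones((7,7)))
k,lab,st,ce=cv2.connectedComponentsWithStats(g)
for i in range(1,k):
    if st[i,4]>1500:
        v,u=np.nonzero(lab==i); print(st[i],rect(ray(q,np.c_[u,v],.009)),np.percentile(C[lab==i][:,2],[2,50,98]).round(4))
t=env.camera('top'); save('top12',t['color']); d0=env.camera('side'); save('side12',d0['color'])
E
```

```text
18.025 [ 0.5128 -0.1539  0.2221] [ 0.57 -0.4   0.26] 0.07027281500590746
[ 305   55   57   98 4873] (array([ 575.3, -243. ]), array([ 59.5, 110.8]), 86.51) [0.0074 0.0111 0.0166]
[ 233   56   52   97 4808] (array([ 580.1, -156.2]), array([ 58.8, 110. ]), 86.71) [0.0077 0.0112 0.0166]
```

View pics/wr12.png

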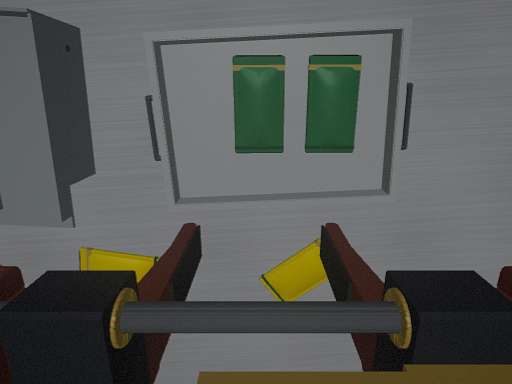

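View pics/side12.png

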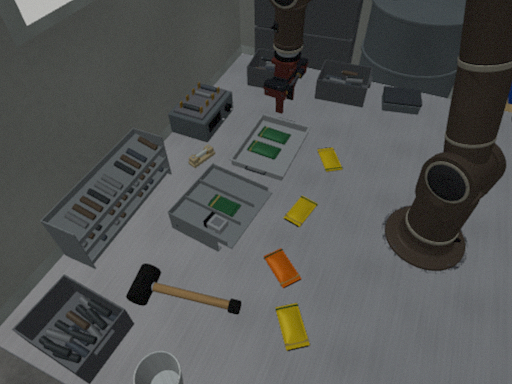

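The wrist view shows the moved pack at (259,104) beside the first at (333,104). Their ends are level, their yaw agrees within 0.2°, and both lie flat. The side view shows everything else where it was. Handing in.

```bash
python3 - <<'E'
from m import *
print(env.sense()['time'],env.sense()['force'].round(2)); print(env.sign_off())
E
```

```text
18.125 [ 0.12 -0.28 -0.17]
the job is handed in; nothing more can be done
None
```

The swollen green pack now lies flat on the pan floor beside the first pack and lined up with it. I handed the job in at 18.1 s of the 51 s allowed.

- **Slide:** I pushed the pack along the right lane with both fingers behind its short end. The overhang measured about 39.5 mm of 112 mm (35 %), against 37.5 mm aimed for.
- **Lift:** I gripped it by its long sides at 60 mm width and 20–25 N, and lifted it. Its rim stayed within about 0.5 mm of level.
- **Placing:** The fingertips touched the pan floor with about 8 N just before release, and the pack then settled about 0.6 mm.

**Last checks:**

| | Moved pack | First pack |
|---|---|---|
| Centre (mm) | (580.1, −156.2) | (575.3, −243.0) |
| Yaw | −3.3° | −3.5° |

- The ends line up within about 0.5 mm, and the gap between the packs is about 27 mm.
- The rim height after release was 9.1–9.3 mm, matching the first pack's 9.1 mm.
- The gripper was clear at z = 0.22 m with no contact force. In the last side picture everything else looked unmoved; I did not re-measure the other objects.

**Disagreements:** The cameras differed by 2–4 mm on the tray edge, within or near their calibration. The networks listed the yellow and orange look-alikes as `pack_mid`, so I chose the target by colour, bulge and lane.

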